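Push two goldsmith's mandrels home in their bench holder

TASK

The two mandrels have been left drawn part-way out of the twin holder on the goldsmith's bench. Push each one straight in until its collar sits against the holder's saddle and the spring plunger on that side has snapped into the groove of its shank, and leave them both fully home. Leave the other things on the bench where they are.

Things in the scene. Friction and masses are not known exactly. Their poses are not given: they have to be found in the camera images.
- holder: Fixed grey twin holder: base plate 145 x 190 x 12 mm (x -45 to 100 mm), block 150 mm wide, 74 mm high (x 20 to 90), two level through-bores of 26 mm at y = +48 and -48 mm, 50 mm above the bench, an open U saddle before each (x -35 to 20). Origin on the bench top. +x: the way the mandrels are pushed in, roughly away from the robot, turned up to 0.45 rad. Knobs at x = 70 to y = +-100.
- left_face (a point): Point on the left (+y) bore's axis at the front face of its saddle (holder x = -35, y = 48, 50 mm above the bench). A mandrel's collar stops here: its origin lies on this point when it is home.
- right_face (a point): The same point for the right bore (holder y = -48 mm).
- ring_mandrel: Loose ring mandrel, about 0.53 kg, 200 mm long: steel shank 24 mm thick, 125 mm long, grooved near its end; steel collar 36 mm across, 8 mm thick; smooth white nylon taper 67 mm long, 22 to 13 mm. Origin on the axis at the collar's face towards the shank; +x towards the shank end. Starts level in either bore and saddle, short of the plunger, its collar 27 to 47 mm before the saddle.
- ring_mandrel_tip (a point): Centre of the taper's flat end, 13 mm across, 75 mm before the mandrel's origin: the place to push on.
- step_mandrel: Loose step mandrel, about 0.51 kg, 187 mm long: the same steel shank, groove and collar, then three plain white nylon steps 18 mm long each, 21, 17 and 13 mm thick. Origin, axes and start as for the ring mandrel, in the other bore, drawn out by its own amount (collar 27 to 47 mm before the saddle).
- step_mandrel_tip (a point): Centre of the smallest step's flat end, 13 mm across, 62 mm before the mandrel's origin: the place to push on.
- left_plunger (a joint): Spring plunger in the left side of the block, m: 0 = run fully in towards the bore (as at the start), grows outwards. The passing shank forces it back 2.5 to 3.5 mm; it drops to under 1 mm when it snaps into the groove, which happens just as the collar meets the saddle. Riding over it takes a push of about 10 N.
- right_plunger (a joint): The same on the right side.
- ring_box: Bystander: white ring box, 44 x 44 x 30 mm, on the bench between the two mandrels, in front of the base plate. Origin under its centre.
- dish: Bystander: white china dish, 96 mm across, 16 mm high, to the left of the mandrels. Origin under its centre.
- bur_block: Bystander: wooden block 55 x 100 x 30 mm with burs standing in it, 50 mm high in all, to the right of the mandrels. Origin under its centre.
- jar: Bystander: clear jar with a red lid, 84 mm across, 105 mm high, far left. Origin under its centre.
- mallet: Bystander: wooden mallet, 270 mm long, 43 mm high, at the right. Origin on the bench under its handle.
- caliper: Bystander: caliper, 190 mm long, lying flat at the left. Origin under its middle.

How it is judged:
By the outcome, as a careful person would: the job done as asked, in the order asked, and still so for the second after the job is handed in, with the robot touching nothing.
It also fails if it takes over 38 s, if anything falls off the work surface, if the arm or the gripper's body presses on something with over 40 N, if the wrist force passes 120 N, or if a joint passes its speed limit or range.

ROBOT

A 7-joint arm with a two-finger parallel gripper is mounted at the origin on the work surface. World frame = base frame: x ahead of the robot, y to its left, z up, the work surface at z = 0. Lengths are in mm, angles in degrees, forces in N, time in s.
With the tool pointing down it reaches from about 425 to 875 mm from the base axis. Payload 4.7 kg.
Tool frame: the origin (TCP) lies on the centre line of the jaws, within the pads' length; the fingertips stand 19 mm ahead of it and the grasp point (between the pads) is the TCP; z points along the fingers, y is the line along which they close (so a half turn about z gives the same grasp; the last joint's range is limited). The gripper opens to 87 mm and grips with 3 to 60 N. Pads are 19 mm wide; open, the fingers measure 117 mm over their backs; the gripper's body (75 mm by 190 mm) begins 51 mm behind the grasp point.
Start: joints at [-66.4, 18.392, -4.016, 83.108, 1.295, 78.541, -3.26], TCP at [251.831, 599.253, 241.587] pointing down, gripper open.
Joint ranges: [-163.93, 163.93], [-17.29, 119.83], [-79.2, 71.16], [3.27, 140.29], [-89.18, 269.18], [5.43, 117.66], [-154.24, 154.24]. Speed limits (degrees/s): [147.25, 147.25, 180, 180, 180, 180, 180].

INTERFACE

Orientations are given as a 3x3 rotation matrix whose columns are the frame's x, y, z axes.
In Python, from rig import robot gives the robot as it stands.
- The arm moves only by the shell command python3 steer.py [OPENING] [FORCE], which reads ROWS from standard input. ROWS is a JSON list of rows, 1 to 10 of them, each an object with the fields x, y, z (the shift in mm), ax, ay, az (a rotation vector in degrees); a field left out counts as zero; each row is the pose to reach, as a shift and turn from the pose commanded when the command began, along the tool's axes at that moment; what a row does not reach only later rows make up. A row lasts 1/8 s, in which the tool goes at most 62.5 mm and 10.7 degrees, less where a joint would pass 70% of its speed; a pose out of reach is approached as far as the arm can. OPENING is the finger opening in mm, set as the command begins (- or left out keeps the last). The fingers move at their own pace and stop on an object; FORCE is the grip in N (left out, the last holds). Time passes only in rows, so rows that do not move let the fingers close. It prints the time, the measured TCP pose, the force, the opening and the grip force at its end. Input that does not fit is refused with a message, and nothing moves.
- robot.get_obs(): the state, without advancing time (a new reading comes with each control period).
- robot.read_camera(name): name is "scene" or "top" or "wrist"; returns a dict with "pixels" (384x512x3 uint8, red, green, blue), "camera_matrix" (3x3 intrinsics, pixels), "world_to_cam" (4x4, takes a point from world to camera coordinates); the wrist camera has in their place "tool_from_camera" (4x4, takes a point from camera to tool coordinates, whose origin is the TCP and whose axes are the flange's). Camera axes: x right, y down, z forward; pixel columns grow to the right and rows downward; lengths in mm; the calibration is good to about 2 mm. The wrist camera is an equidistant fisheye: a pixel r from the principal point sees the ray r / f radians off the axis. A picture is of the moment at which its call begins: read the wrist's pose just before it. There is no depth.
- robot.hand_in(): hands the job in; it is judged then, once.
The state is a dict: "clock": time; "q": joint angles; "dq": joint speeds; "joint_efforts": joint torques, N m; "position": TCP position; "eef_rot": TCP orientation; "wrist_force": force on the tool from outside, world axes, zero at the start; "wrist_torque": the same for the moment, N m; "finger_gap": finger opening in mm; "gripper_force": force on a finger pad.
Only numpy, scipy, OpenCV 4.12 (cv2) and the standard library are available. Lean on these libraries where they do the work, as an engineer would, in place of code of your own. Each camera call takes 0.05 s, during which the arm holds its last target. There are 200 camera calls.

## Working session

There is one attempt and no reset: what is moved stays moved. The work goes in short steps, Python scripts to look and compute and a shell command to move; the robot and the scene stay as the last step left them, time stands still between calls to the robot, and variables do not carry over. Pictures are saved under pics/ and viewed, at most 10 in all, crops included, and the job is handed in when it is done.

```bash
ls; mkdir -p pics
python3 - <<'E'
from rig import robot
import cv2,numpy as np,pickle
o=robot.get_obs();print(o['clock'],o['position'],np.round(o['eef_rot'],3))
d={}
for n in("scene","top"):
    c=robot.read_camera(n);d[n]=c
    cv2.imwrite(f"pics/{n}0.png",c["pixels"][:,:,::-1]);print(c["camera_matrix"],c["world_to_cam"])
pickle.dump(d,open("c0.pkl","wb"))
E
```

```text
pics
rig.py
steer.py
0.0 [251.62398636 598.76121441 240.44728805] [[-0.922  0.387 -0.001]
 [ 0.387  0.922 -0.002]
 [-0.    -0.002 -1.   ]]
[[381.44379832   0.         252.63612776]
 [  0.         381.44379832 184.69343659]
 [  0.           0.           1.        ]] [[ 7.47838001e-01  6.63860197e-01 -5.28806504e-03 -4.03492152e+02]
 [ 5.74134405e-01 -6.50720273e-01 -4.96923346e-01 -3.04455135e+02]
 [-3.33328681e-01  3.68582102e-01 -8.67778327e-01  1.65014669e+03]
 [ 0.00000000e+00  0.00000000e+00  0.00000000e+00  1.00000000e+00]]
[[363.08781049   0.         257.01264282]
 [  0.         363.08781049 195.94199345]
 [  0.           0.           1.        ]] [[-5.38590414e-03 -9.99979238e-01 -3.53767589e-03 -1.91950342e+00]
 [-9.88209171e-01  5.86377736e-03 -1.52997553e-01  5.50328374e+02]
 [ 1.53015121e-01  2.67193360e-03 -9.88220235e-01  1.09576886e+03]
 [ 0.00000000e+00  0.00000000e+00  0.00000000e+00  1.00000000e+00]]
```

View pics/top0.png

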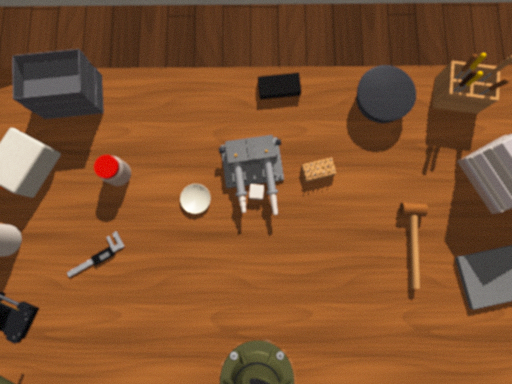

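View pics/scene0.png

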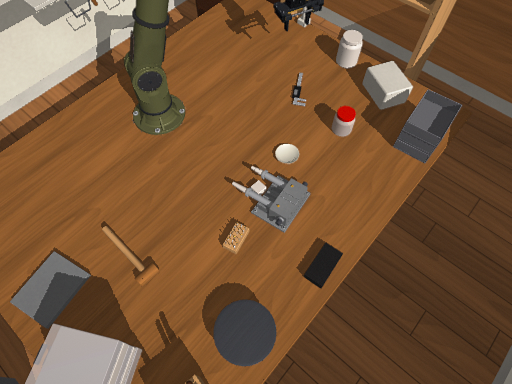

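The top view shows the holder near (253,163) with the white tips at about (243,210) and (275,212). The ring box is at (257,191), the dish at (195,199) and the bur block at (318,169). The scene view shows the tips near (253,168) and (235,184).

```bash
cat > h.py <<'E'
import numpy as np,cv2
def ray(c,uv,z):
    K=c["camera_matrix"];T=c["world_to_cam"];R=T[:3,:3];o=-R.T@T[:3,3]
    d=R.T@np.linalg.solve(K,[uv[0],uv[1],1]);return o+d*(z-o[2])/d[2]
E
python3 - <<'E'
import pickle,cv2,numpy as np
from h import *
d=pickle.load(open("c0.pkl","rb"))
t=d["top"]["pixels"][125:225,205:295];s=d["scene"]["pixels"][150:235,225:315]
a=cv2.resize(t,(540,600),interpolation=cv2.INTER_CUBIC)
cv2.imwrite("pics/t1.png",a[:,:,::-1])
for uv in[(243,210),(275,212),(265,140),(237,140),(257,191)]:print(uv,ray(d["top"],uv,50))
for uv in[(253,168),(235,184)]:print(uv,ray(d["scene"],uv,50))
E
```

```text
(243, 210) [505.35236884  38.55294584  50.        ]
(275, 212) [498.55958519 -60.39063493  50.        ]
(265, 140) [729.4958022  -31.49794978  50.        ]
(237, 140) [730.07680811  57.81164167  50.        ]
(257, 191) [564.725131    -5.09860563  50.        ]
(253, 168) [507.10620724  39.0270115   50.        ]
(235, 184) [503.56356745 -57.79908785  50.        ]
```

View pics/t1.png

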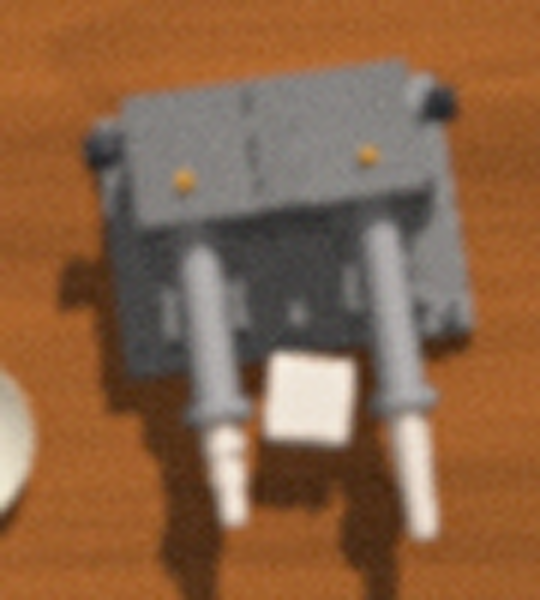

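Left is the stepped mandrel and right the taper, as the crop shows: tips at crop (233,522) and (424,535), box clear between them at (310,398). Next I'll measure tips and yaw.

```bash
python3 - <<'E'
import pickle,cv2,numpy as np
from h import *
d=pickle.load(open("c0.pkl","rb"));c=d["top"]
f=lambda x,y:(205+(x+.5)/6-.5,125+(y+.5)/6-.5)
for n,a,b in(("L",(200,250),(233,522)),("R",(380,225),(424,535))):
    A,B=ray(c,f(*a),50),ray(c,f(*b),50);v=A-B
    print(n,A,B,np.degrees(np.arctan2(v[1],v[0])))
A,B=ray(c,f(125,100),74),ray(c,f(405,62),74);v=A-B;print("block",A,B,np.degrees(np.arctan2(-v[0],v[1])))
A,B=ray(c,f(183,180),74),ray(c,f(367,155),74);v=A-B;print("dots",A,B,np.degrees(np.arctan2(-v[0],v[1])))
E
echo '[{"az":-10},{"az":-20},{"az":-30}]' | python3 steer.py 0 20
```

```text
L [644.23566806  54.6585495   50.        ] [500.4187437   37.26147508  50.        ] 6.89737487324114
R [657.13321624 -40.0765119   50.        ] [493.12214347 -61.09235253  50.        ] 7.301903284639718
block [718.66488871  92.53119266  74.        ] [738.23890225 -53.28803061  74.        ] 7.645385126682729
dots [675.61923096  62.19915281  74.        ] [688.3468971  -33.03068456  74.        ] 7.612586629074958
clock: 0.48
position: [251.7, 598.9, 240.9]
eef_rot: [[-0.991, -0.131, -0.0], [-0.131, 0.991, -0.001], [0.0, -0.001, -1.0]]
wrist_force: [-0.1, -0.1, -0.4]
finger_gap: 64.6
gripper_force: 0.0
```

```bash
echo '[{"x":-13,"y":-59},{"x":-27,"y":-118},{"x":-40,"y":-177},{"x":-53,"y":-236},{"x":-67,"y":-295},{"x":-80,"y":-354},{"x":-93,"y":-413},{"x":-107,"y":-472},{"x":-120,"y":-531},{"x":-133,"y":-589}]' | python3 steer.py 0 20 && echo '[{"z":45},{"z":90},{"z":90}]' | python3 steer.py 0 20
python3 - <<'E'
from rig import robot
import cv2
c=robot.read_camera("wrist");cv2.imwrite("pics/w0.png",c["pixels"][:,:,::-1]);print(c["camera_matrix"],c["tool_from_camera"])
E
```

```text
clock: 1.72
position: [457.8, 29.6, 241.5]
eef_rot: [[-0.992, -0.125, 0.0], [-0.125, 0.992, 0.0], [-0.0, 0.0, -1.0]]
wrist_force: [1.5, 0.9, -0.3]
finger_gap: 0.3
gripper_force: 0.0
clock: 2.1
position: [454.7, 30.9, 148.5]
eef_rot: [[-0.992, -0.125, -0.007], [-0.125, 0.992, -0.002], [0.008, -0.001, -1.0]]
wrist_force: [-0.2, -0.2, 0.5]
finger_gap: 0.5
gripper_force: 0.0
[[297.31863964   0.         256.82341628]
 [  0.         297.31863964 190.94185219]
 [  0.           0.           1.        ]] [[-4.70119635e-05 -9.67196612e-01 -2.54028958e-01  6.99217825e+01]
 [ 9.99999899e-01 -1.58975572e-04  4.20222469e-04  1.07608076e+00]
 [-4.46822147e-04 -2.54028913e-01  9.67196522e-01 -1.44591485e+02]
 [ 0.00000000e+00  0.00000000e+00  0.00000000e+00  1.00000000e+00]]
```

View pics/w0.png

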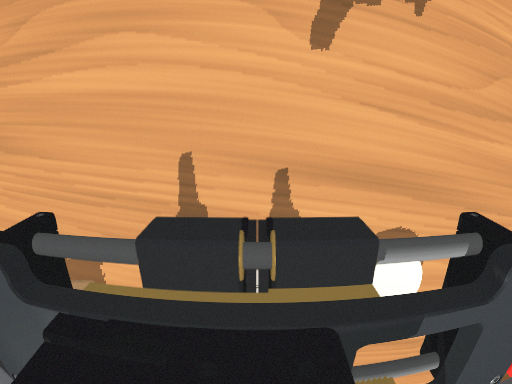

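The wrist view shows only the closed fingers and the bench on the robot's side, with the dish at (398,278). The tips are hidden beyond the fingers. The tool is on the left axis line, so I'll descend and confirm from the top camera.

```bash
echo '[{"z":47},{"z":93},{"z":93},{"z":93}]' | python3 steer.py 0 30
python3 - <<'E'
from rig import robot
import cv2
t=robot.read_camera("top")["pixels"][125:245,205:295];s=robot.read_camera("scene")["pixels"][140:230,220:310]
a=cv2.resize(t,(405,540),interpolation=cv2.INTER_CUBIC);b=cv2.resize(s,(390,390),interpolation=cv2.INTER_CUBIC)
b=cv2.copyMakeBorder(b,0,150,0,0,cv2.BORDER_CONSTANT)
cv2.imwrite("pics/d0.png",cv2.hconcat([a,b])[:,:,::-1])
E
```

```text
clock: 2.65
position: [459.8, 32.1, 61.1]
eef_rot: [[-0.992, -0.126, 0.004], [-0.126, 0.992, 0.001], [-0.004, 0.0, -1.0]]
wrist_force: [0.3, -0.4, -0.3]
finger_gap: 0.4
gripper_force: 0.0
```

View pics/d0.png

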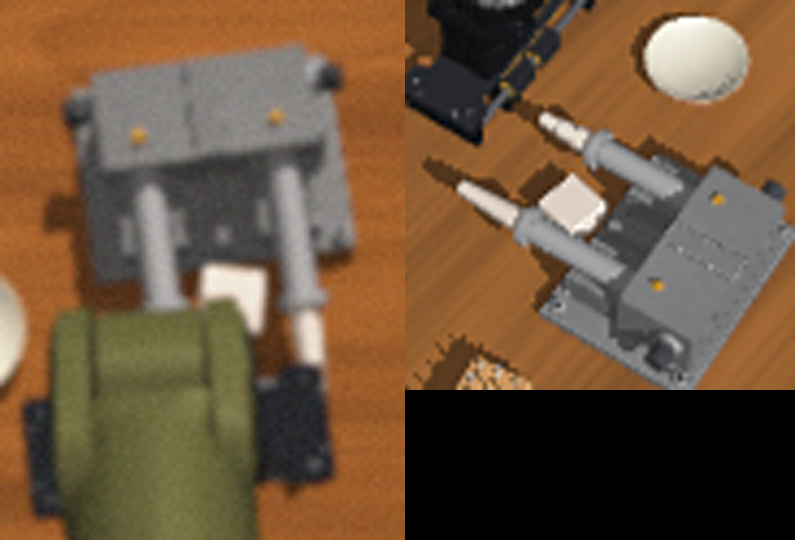

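Fingers are in line with the left mandrel (scene crop: fingers at about (510,95), tip at (545,120)). The ring box is clear. Starting the left push.

```bash
echo '[{"x":-8,"z":5},{"x":-16,"z":5},{"x":-24,"z":5},{"x":-24,"z":5}]' | python3 steer.py ; echo '[{"x":-4},{"x":-8},{"x":-12},{"x":-16},{"x":-20},{"x":-20}]' | python3 steer.py
```

```text
clock: 3.25
position: [482.4, 34.7, 53.6]
eef_rot: [[-0.992, -0.125, 0.0], [-0.125, 0.992, -0.0], [-0.0, -0.0, -1.0]]
wrist_force: [-0.2, -0.2, 0.9]
finger_gap: 0.2
gripper_force: 0.0
clock: 4.0
position: [502.0, 37.2, 53.7]
eef_rot: [[-0.992, -0.126, 0.001], [-0.126, 0.992, -0.0], [-0.001, -0.0, -1.0]]
wrist_force: [0.3, -0.1, 0.8]
finger_gap: 0.0
gripper_force: 0.0
```

```bash
echo '[{"x":-4},{"x":-8},{"x":-8}]' | python3 steer.py
python3 - <<'E'
from rig import robot
import cv2
s=robot.read_camera("scene")["pixels"][140:230,220:310]
cv2.imwrite("pics/s2.png",cv2.resize(s,(540,540),interpolation=cv2.INTER_CUBIC)[:,:,::-1])
E
```

```text
clock: 4.38
position: [509.9, 38.2, 53.7]
eef_rot: [[-0.992, -0.126, 0.001], [-0.126, 0.992, -0.0], [-0.001, -0.0, -1.0]]
wrist_force: [0.6, 0.2, -0.1]
finger_gap: 0.4
gripper_force: 0.0
```

View pics/s2.png

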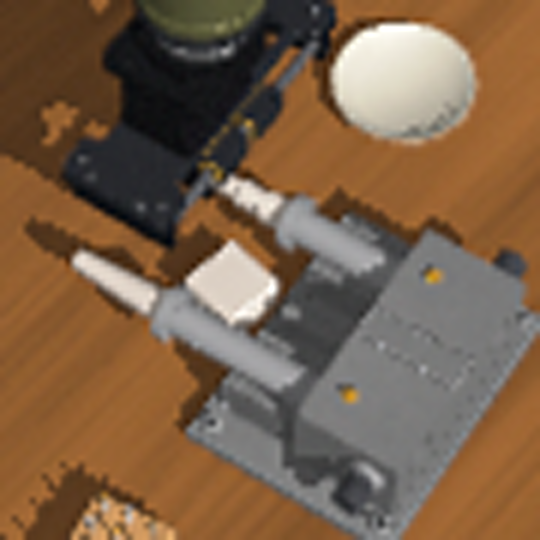

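The scene crop shows the left collar now at (292,222), about 18 mm further in; the finger is pressing on the tip at (228,188). I'll keep going in small steps.

```bash
for i in 1; do :; done; echo '[{"x":-3},{"x":-6}]' | python3 steer.py | egrep 'posi|wrist_f'; echo '[{"x":-3},{"x":-6}]' | python3 steer.py| egrep 'posi|wrist_f'; echo '[{"x":-2},{"x":-4}]' | python3 steer.py| egrep 'posi|wrist_f'
```

```text
position: [512.6, 38.6, 52.7]
wrist_force: [-9.2, -1.6, 2.4]
position: [517.9, 39.4, 52.4]
wrist_force: [-5.9, -0.3, 1.3]
position: [524.3, 40.2, 53.2]
wrist_force: [-3.3, -0.7, 1.9]
```

```bash
echo '[{"x":-2},{"x":-4}]' | python3 steer.py | egrep 'posi|wrist_f'; echo '[{"x":-2},{"x":-4}]' | python3 steer.py| egrep 'posi|wrist_f'; echo '[{"x":-2},{"x":-4}]' | python3 steer.py| egrep 'posi|wrist_f'
```

```text
position: [528.5, 40.4, 53.5]
wrist_force: [-7.4, -0.7, 3.6]
position: [528.7, 40.5, 52.5]
wrist_force: [-14.4, -2.5, 6.5]
position: [529.1, 40.5, 51.4]
wrist_force: [-21.8, -3.5, 10.1]
```

```bash
echo '[{"x":-3},{"x":-3},{"x":-3}]' | python3 steer.py | egrep 'posi|wrist_f'; echo '[{"x":5},{"x":15},{"x":40},{"x":60},{"x":60}]' | python3 steer.py | egrep 'posi|wrist_f'
python3 - <<'E'
from rig import robot
import cv2,pickle
d={n:robot.read_camera(n) for n in("scene","top")};pickle.dump(d,open("c1.pkl","wb"))
s=d["scene"]["pixels"][140:230,220:310]
cv2.imwrite("pics/s3.png",cv2.resize(s,(540,540),interpolation=cv2.INTER_CUBIC)[:,:,::-1])
E
```

```text
position: [529.3, 40.6, 50.6]
wrist_force: [-24.8, -2.3, 11.5]
position: [481.0, 34.6, 54.2]
wrist_force: [0.3, -0.1, 0.0]
```

View pics/s3.png

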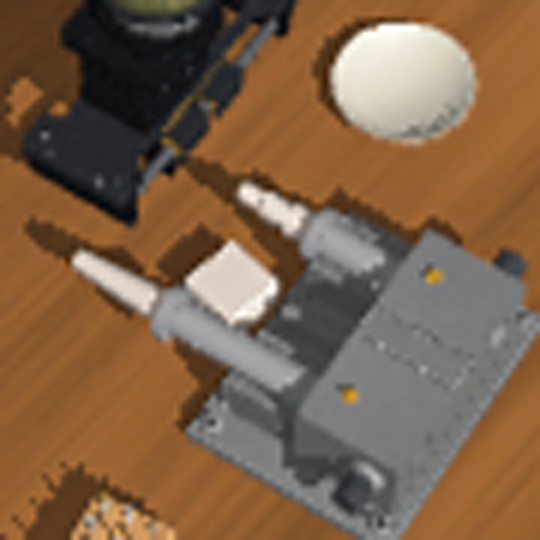

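Left collar is now flush with its saddle at (312,235), and the push ended at a hard stop (motion stopped, force rising to 25 N). Moving to the right mandrel.

```bash
echo '[{"x":30},{"x":30,"y":-32},{"x":30,"y":-64},{"x":30,"y":-96},{"x":30,"y":-96},{"x":30,"y":-96}]' | python3 steer.py| egrep 'posi|wrist_f|rot'
```

```text
position: [463.7, -63.9, 53.7]
eef_rot: [[-0.992, -0.126, 0.001], [-0.126, 0.992, 0.0], [-0.001, -0.0, -1.0]]
wrist_force: [0.5, 1.1, -0.7]
```

```bash
echo '[{"x":-5},{"x":-10},{"x":-15},{"x":-20},{"x":-25},{"x":-30},{"x":-35},{"x":-40},{"x":-44},{"x":-44}]' | python3 steer.py| egrep 'posi|wrist_f'; echo '[{"x":-3},{"x":-6}]' | python3 steer.py | egrep 'posi|wrist_f'; echo '[{"x":-3},{"x":-6}]' | python3 steer.py| egrep 'posi|wrist_f'; echo '[{"x":-2},{"x":-4}]' | python3 steer.py| egrep 'posi|wrist_f'
```

```text
position: [507.2, -58.9, 53.7]
wrist_force: [-0.0, -0.5, -0.1]
position: [511.7, -58.3, 53.3]
wrist_force: [-4.9, -1.0, 0.9]
position: [514.8, -57.9, 52.3]
wrist_force: [-9.2, -1.3, 3.9]
position: [520.4, -57.3, 52.8]
wrist_force: [-4.8, -1.4, 1.2]
```

```bash
echo '[{"x":-2},{"x":-4}]' | python3 steer.py | egrep 'posi|wrist_f'; echo '[{"x":-2},{"x":-4}]' | python3 steer.py| egrep 'posi|wrist_f'; echo '[{"x":-2},{"x":-4}]' | python3 steer.py| egrep 'posi|wrist_f'; echo '[{"x":-2},{"x":-4}]' | python3 steer.py| egrep 'posi|wrist_f'
```

```text
position: [525.0, -56.7, 53.1]
wrist_force: [-2.8, 0.2, 0.7]
position: [529.0, -56.0, 53.2]
wrist_force: [-8.2, 0.2, 3.2]
position: [529.3, -55.9, 52.2]
wrist_force: [-14.5, -1.6, 7.4]
position: [529.8, -55.8, 51.5]
wrist_force: [-22.2, -1.4, 12.6]
```

Same hard stop at 529 as predicted. I'll finish the push, retreat and check.

```bash
echo '[{"x":-2},{"x":-2},{"x":-2}]' | python3 steer.py | egrep 'posi|wrist_f'; echo '[{"x":5},{"x":15},{"x":40},{"x":75},{"x":75,"z":-40},{"x":75,"z":-90},{"x":75,"z":-150},{"x":75,"z":-150}]' | python3 steer.py | egrep 'clock|posi|wrist_f'
python3 - <<'E'
from rig import robot
import cv2
s=robot.read_camera("scene")["pixels"][140:230,220:310]; t=robot.read_camera("top")["pixels"][125:215,205:295]
cv2.imwrite("pics/s4.png",cv2.resize(cv2.hconcat([s,t]),(800,400),interpolation=cv2.INTER_CUBIC)[:,:,::-1])
E
```

```text
position: [530.1, -55.9, 51.1]
wrist_force: [-24.3, -2.7, 12.5]
clock: 12.15
position: [470.4, -64.2, 209.3]
wrist_force: [0.1, 0.4, -0.6]
```

View pics/s4.png

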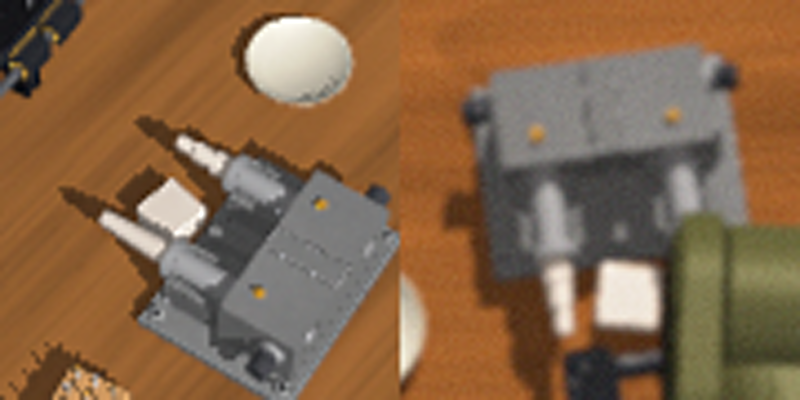

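Both collars sit flush against the saddles (scene crop (235,180) and (172,262)) and the box hasn't moved. Last check is whether the plunger knobs are back where they started.

Run:
```python
from rig import robot
import cv2,pickle,numpy as np
from h import *
d=pickle.load(open("c0.pkl","rb"))
n=[robot.read_camera("scene")["pixels"].astype(np.float32).mean(2) for _ in range(4)]
n=sum(n)/4;c=d["scene"];o=c["pixels"].astype(np.float32).mean(2)
f=lambda u,v:(int(220+u*90/400),int(140+v*90/400))
for k,(u,v) in{"L":f(380,195),"R":f(265,360),"block":f(290,250)}.items():
    s=np.s_[v-7:v+8,u-7:u+8];w=cv2.createHanningWindow((15,15),cv2.CV_32F)
    print(k,np.round(cv2.phaseCorrelate(o[s],n[s],w),2) if 0 else cv2.phaseCorrelate(o[s].copy(),n[s].copy(),w), abs(o[s]-n[s]).mean())
K=c["camera_matrix"];T=c["world_to_cam"]
p=lambda P:(lambda q:q[:2]/q[2])(K@(T[:3,:3]@P+T[:3,3]))
print("3mm out left =",p(np.array([690-.4,80+3,50.]))-p(np.array([690,80,50.])))
```

```text
L ((0.48104543300047276, 0.4604923467909474), 0.9972352684868706) 3.5640738
R ((0.5594575885814201, 0.526944662104877), 0.9985745054483414) 3.6211112
block ((0.521499459338898, 0.43061305765309044), 0.9990301852756076) 4.231852
3mm out left = [ 0.41918358 -0.59482755]
```

Relative to the block, the knobs moved less than 0.1 px. A plunger still out would show about 0.7 px, so both have snapped in.

```bash
python3 -c "
from rig import robot
print(robot.hand_in())"
```

```text
the job is handed in; nothing more can be done
None
```

I pushed both mandrels fully home, collars against their saddles and both plungers back in by the camera check, left the other things untouched, and handed the job in at about 12 s.

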